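# Lock the tape carriage and hold the caddy for the packer

### The job

A packer on the far side of the counter needs both hands to pull tape from the revolving caddy. Slide the carriage's bolt fully home into its keeper so that the carriage cannot roll; then turn the caddy until the tape roll with its cutter squarely faces the packer, straight out over the carriage's long edge on the keeper side, and finish while still gripping the caddy firmly, holding it still in that position. Leave the hand stamp on the deck and the spare roll of tape on the counter where they are.

Things in the scene. Friction and masses are not known exactly. Their poses are not given: they have to be found in the camera images.
- carriage: Plywood deck, 300 (its x) x 500 mm (its y), top 37 mm above the counter, on rails along its y. Parked at the stop at its -y end; until bolted about 1.5 N rolls it towards +y. Origin: below the deck's centre at counter height. +x points away from the robot, to the packer, over the long edge with the keepers. A 90 mm high parcel lies on the counter beyond that edge.
- bolt (a joint): Travel (m) of the steel slide bolt along the carriage's +x: 0 drawn back, 0.045 fully home at its stop; the nose enters the keeper from about 0.018 on. Friction about 2 N; it stays where it is left. Rod 12 mm thick, 48 mm above the counter, in two straps 60 mm above the counter at carriage x 12-26 and 100-114 mm.
- bolt_knob (a point): Centre of the bolt's upright round steel knob, 18 mm across, 31 mm high, 83 mm above the counter (from 67 to 98), on a 10 mm stem. It moves with the bolt: carriage x = 38 mm + bolt, y = -170 mm.
- keeper (a point): Centre of the mouth of the bolt's keeper, a fixed steel bracket with a 16 mm opening, 36 mm wide, top 70 mm above the counter; carriage x 160 to 186 mm, y -170 mm. A second keeper 260 mm along the rails belongs to the next packing place.
- caddy: Grey round caddy, 280 mm across, turning endlessly about the vertical on an easy bearing (0.05 N m). Origin: on its axis at deck height, carriage x 0, y +90 mm. Its x axis points from the axis through the tape roll; facing the packer = along the carriage's +x. Five cups (72 mm across, 89 mm off the axis, rims 144 mm above the counter) with fixed contents, up to 195 mm above the counter.
- caddy_handle (a point): Centre of the grip of the caddy's black carrying handle, on the turning axis, 214 mm above the counter: an upright plate 84 mm long (caddy x), 16 mm thick (caddy y), 26 mm high, top 227 mm above the counter, with an open finger slot 22 mm high below it.
- tape_cutter (a point): Saw-tooth cutter at the caddy's rim in front of the tape roll, on the caddy's x axis, 140 mm from the turning axis, 97 mm above the counter. The tan roll stands on edge, 92 mm across, 48 mm wide, centred 81 mm from the axis, 110 mm above the counter; the only roll on the caddy.
- spare_roll: Spare roll of tape lying flat on the counter, 100 mm across, 48 mm high, loose; leave it. Origin: centre of its underside.
- stamp: Wooden hand stamp standing loose on the carriage deck near its robot-side edge, foot 32 x 64 mm, 68 mm high; leave it. Origin: centre of its underside.

How it is judged:
By the outcome, as a careful person would: the job done as asked, in the order asked, and still so for the second after the job is handed in, while the arm keeps its last pose, push and grip.
It also fails if it takes over 51 s, if anything falls off the work surface, if the arm or the gripper's body presses on something with over 40 N, if the wrist force passes 120 N, or if a joint passes its speed limit or range.

### The arm

A 6-joint arm with a two-finger parallel gripper is mounted at the origin on the work surface. World frame = base frame: x ahead of the robot, y to its left, z up, the work surface at z = 0. Lengths are in mm, angles in rad, forces in N, time in s.
With the tool pointing down it reaches from about 275 to 1000 mm from the base axis. Payload 8.4 kg.
Tool frame: the origin (TCP) lies midway between the tips of the shut fingers; the grasp point (between the pads) lies grip_depth behind it (grip_depth is the distance from the TCP to the grasp point, in mm); z points along the fingers, y is the line along which they close (so a half turn about z gives the same grasp; the last joint's range is limited). The gripper opens to 85 mm and grips with 20 to 120 N. Pads are 22 mm wide; open, the fingers measure 114 mm over their backs; the gripper's body (76 mm by 85 mm) begins 54 mm behind the grasp point. The pads swing forward as they close: fully open they stand 13 mm farther back than shut.
Start: joints at [-1.328, 0.353, 1.633, -0, 1.155, -0.002], TCP at [151.475, -606.369, 231.281] pointing down, gripper open.
Joint ranges: [-2.63, 2.63], [-0.92, 2.1], [0.06, 2.66], [-1.3, 4.44], [0, 2.69], [-3.02, 3.02]. Speed limits (rad/s): [2.22, 2.22, 2.79, 3.14, 3.14, 3.14].

### API

Orientations are given as [roll, pitch, yaw] about the fixed x, y, z axes, in that order (R = Rz(yaw) Ry(pitch) Rx(roll)).
In Python, from rig import * gives the robot as it stands.
- The arm moves only by the shell command python3 -m creep 'ROWS' [FORCE]. ROWS is JSON, a list of rows, each an object of numbers: "x", "y", "z": the shift along the tool's x, y, z in mm; "rx", "ry", "rz": the turn, a rotation vector about the tool's x, y, z in rad; "hand": the finger opening in mm, from 0 to 85.4. A call has 1 to 20 rows; each row shifts and turns the commanded pose from where the row before left it, along the tool's axes as they then stand; what a row does not reach is not made up. A row lasts 1/8 s, in which the tool goes at most 62.5 mm and 10.7 degrees, less where a joint would pass 70% of its speed; a pose out of reach is approached as far as the arm can. A call with a gripper value outside its range is refused whole. The fingers move at their own pace and stop on an object; FORCE is the grip in N (left out, the last holds). Time passes only in rows, so rows that do not move let the fingers close. It gives the time, the measured TCP pose, the force, the opening and the grip force at its end, in the units of the state.
- sense(): the state, without advancing time (a new reading comes with each control period).
- grab_frame(name): name is "scene" or "side" or "wrist"; returns the picture (400x640x3 uint8, red, green, blue); there is no depth.
- get_calibration(name): a dict with "K" (3x3 intrinsics, pixels), "k1" (the pictures are not rectified: a ray, as slopes to the right and down, at radius r is drawn at 1 + k1 r^2 times it, then the intrinsics apply), "R" (3x3) and "t" (3): a world point X has camera coordinates R X + t. Camera axes: x right, y down, z forward; pixel columns grow to the right and rows downward; lengths in mm; the calibration is good to about 2 mm. A picture is of the moment at which its call begins: read the wrist's pose just before it. get_calibration takes no time and is no camera call; for the wrist camera it gives the pose at the moment of the call.
- sign_off(): hands the job in; it is judged then, once.
The state is a dict: "clock": time; "qpos": joint angles; "qvel": joint speeds; "joint_efforts": joint torques, N m; "eef_pos": TCP position; "tcp_rot": TCP orientation; "contact_force": force on the tool from outside, world axes, zero at the start; "wrist_torque": the same for the moment, N m; "opening": opening from 0.0 (shut) to 1.0 (fully open); "grasp_force": force on a finger pad.
Only numpy, scipy, OpenCV 4.12 (cv2) and the standard library are available. Lean on these libraries where they do the work, as an engineer would, in place of code of your own. Each camera call takes 0.05 s, during which the arm holds its last target. There are 200 camera calls.

## Working session

There is one attempt and no reset: what is moved stays moved. The work goes in short steps, Python scripts to look and compute and a shell command to move; the robot and the scene stay as the last step left them, time stands still between calls to the robot, and variables do not carry over. Pictures are saved under pics/ and viewed, at most 10 in all, crops included, and the job is handed in when it is done.

```bash
ls; mkdir -p pics; cat > h.py <<'E'
from rig import *
import numpy as np, cv2
def ray(cal,u,v):
    K=np.array(cal["K"]);k=cal["k1"];R=np.array(cal["R"]);t=np.array(cal["t"])
    d=np.array([(u-K[0,2])/K[0,0],(v-K[1,2])/K[1,1]]);s=d.copy()
    for _ in range(20): s=d/(1+k*(s@s))
    return -R.T@t, R.T@np.array([s[0],s[1],1.])
def onz(cal,u,v,z):
    o,d=ray(cal,u,v); return o+d*(z-o[2])/d[2]
def tri(c1,p1,c2,p2):
    o1,d1=ray(c1,*p1);o2,d2=ray(c2,*p2)
    A=np.stack([d1,-d2],1);s=np.linalg.lstsq(A,o2-o1,rcond=None)[0]
    a=o1+d1*s[0];b=o2+d2*s[1];return (a+b)/2,np.linalg.norm(a-b)
def proj(cal,X):
    K=np.array(cal["K"]);R=np.array(cal["R"]);t=np.array(cal["t"])
    c=R@np.array(X,float)+t;s=c[:2]/c[2];s=s*(1+cal["k1"]*(s@s));return K[:2,:2]@s+K[:2,2]
E
python3 - <<'E'
from h import *
s=sense();print(s)
for n in("scene","side"):
    c=get_calibration(n);im=grab_frame(n);cv2.imwrite(f"pics/{n}0.png",cv2.cvtColor(im,cv2.COLOR_RGB2BGR))
    print(n,c)
a=[cv2.imread(f"pics/{n}0.png") for n in("scene","side")]
E
```

```text
pics
{'clock': 0.0, 'qpos': array([-1.32839072e+00,  3.53654477e-01,  1.63412623e+00,  5.40329430e-07,
        1.15519575e+00, -2.41335437e-03]), 'qvel': array([ 0.00112732,  0.00043821,  0.00124095,  0.00017753, -0.00020131,
       -0.00140582]), 'joint_efforts': array([-2.60180735e-03, -6.05263066e+01, -3.42069983e+01, -2.48932347e-04,
        9.44874046e-03,  1.32806952e-05]), 'eef_pos': array([ 151.36708011, -605.90857825,  230.56110897]), 'tcp_rot': array([-3.14020886e+00, -3.83363076e-06,  2.44818741e-01]), 'contact_force': array([-0.16587365,  0.43424212,  0.64224339]), 'wrist_torque': array([ 0.01818893, -0.0323414 ,  0.02170808]), 'grasp_force': 0.0, 'opening': 1.0009291198669477}
scene {'K': array([[467.88636554,   0.        , 324.39731392],
       [  0.        , 467.88636554, 205.06693164],
       [  0.        ,   0.        ,   1.        ]]), 'k1': -0.10325239662811234, 'R': array([[ 0.39370337,  0.91914654, -0.01293424],
       [ 0.67270213, -0.29767469, -0.67739326],
       [-0.62647386,  0.25799112, -0.73550736]]), 't': array([-128.29143862, -280.66953296, 1558.3808982 ])}
side {'K': array([[421.57344506,   0.        , 304.29763182],
       [  0.        , 421.57344506, 209.93769376],
       [  0.        ,   0.        ,   1.        ]]), 'k1': -0.06587535296939062, 'R': array([[-0.99311228, -0.117155  ,  0.0016464 ],
       [-0.09262005,  0.77637053, -0.6234343 ],
       [ 0.07176022, -0.61929275, -0.78187401]]), 't': array([545.34593001, 187.76410611, 882.59610611])}
```

View pics/scene0.png

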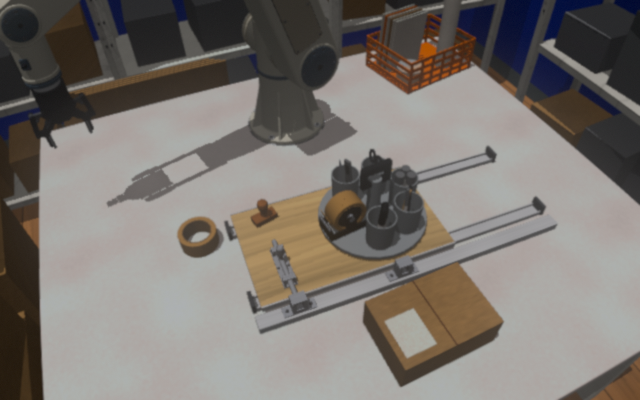

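View pics/side0.png

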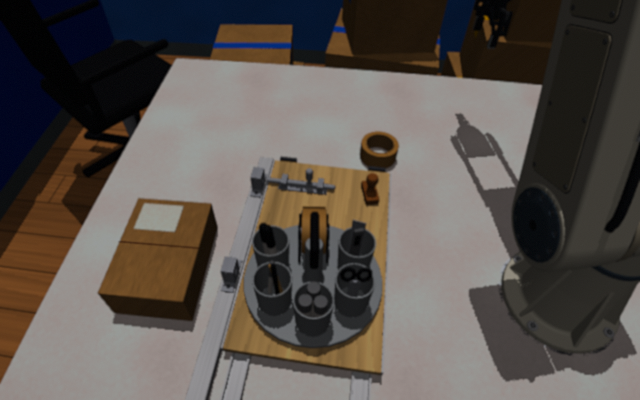

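The scene view shows the deck from (232,215) to (450,240), with the bolt knob near (278,245), the keeper at (299,302) and the caddy around (372,215). In the side view the knob is at about (310,178) and the keeper at (258,180). The handle is at about (314,240), and the tape roll points roughly along the carriage's -y. I'll enlarge both for measurement.

```bash
python3 - <<'E'
import cv2
a=cv2.imread("pics/scene0.png")[140:325,220:460]; b=cv2.imread("pics/side0.png")[145:385,215:400]
cv2.imwrite("pics/sc.png",cv2.resize(cv2.convertScaleAbs(a,alpha=1.6),None,fx=3.2,fy=3.2,interpolation=cv2.INTER_CUBIC))
cv2.imwrite("pics/sd.png",cv2.resize(cv2.convertScaleAbs(b,alpha=1.6),None,fx=2.5,fy=2.5,interpolation=cv2.INTER_CUBIC))
E
```

```text
(no output)
```

View pics/sc.png

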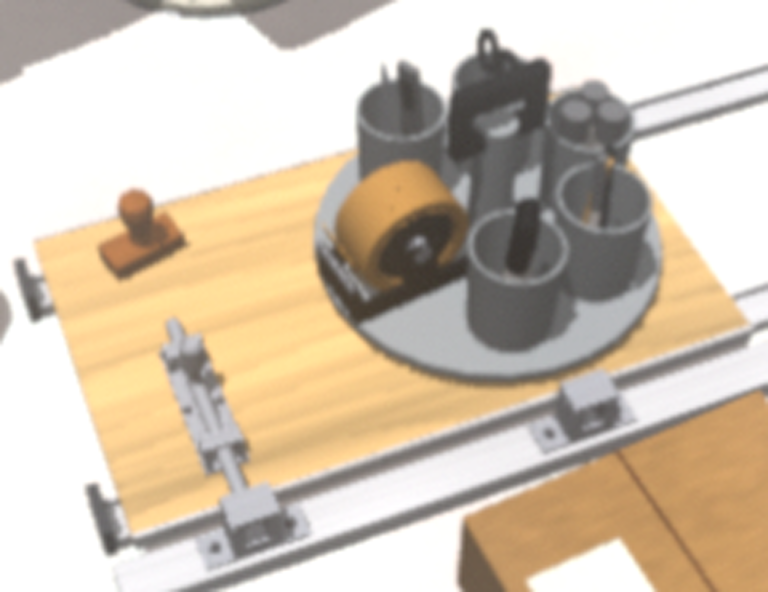

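View pics/sd.png

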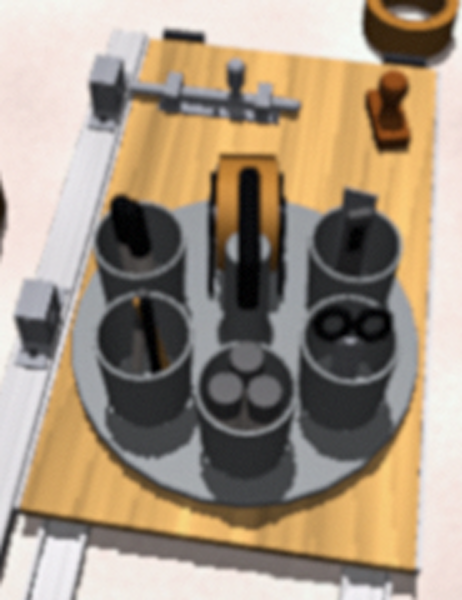

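```bash
python3 - <<'E'
from h import *
S=get_calibration("scene");D=get_calibration("side")
cs=lambda u,v:(220+u/3.2,140+v/3.2); cd=lambda u,v:(215+u/2.5,145+v/2.5)
P={}
P["A-y rob"]=[cs(35,240),cd(437,66)];P["B-y keep"]=[cs(132,532),cd(148,42)];P["C+y keep"]=[cs(748,325),cd(20,510)]
for k,(p,q) in P.items(): print(k,onz(S,*p,37).round(1),onz(D,*q,37).round(1),*[np.round(x,1) for x in tri(S,p,D,q)])
print("D",onz(D,*cd(417,570),37))
A,B,C=[(onz(S,*p,37)+onz(D,*q,37))/2 for p,q in P.values()]
y=(C-B);y/=np.linalg.norm(y);x=np.array([y[1],-y[0],0]);O=(A+C)/2
print("yaw",np.degrees(np.arctan2(x[1],x[0])),np.degrees(np.arctan2(*(B-A)[1::-1])),"O",O,np.linalg.norm(A-B),np.linalg.norm(C-B))
f=lambda v:(O+x*v[0]+y*v[1]+[0,0,v[2]-37])
for n,v in dict(knob0=(38,-170,98),knob0b=(38,-170,67),knob45=(83,-170,98),hand=(0,90,227),keep=(160,-170,70)).items():
    X=f(v);ps=proj(S,X);pd=proj(D,X);print(n,X.round(1),((ps-[220,140])*3.2).round(),((pd-[215,145])*2.5).round())
# knob top, handle top ends
for nm,p,q in [("knobtop",cs(208,352),cd(236,61)),("h -y end",cs(452,98),cd(249,169)),("h +y end",cs(549,62),cd(249,215))]:
    X,e=tri(S,p,D,q);print(nm,X.round(1),round(e,1),"carr",np.round([(X-O)@x,(X-O)@y],1))
E
```

```text
A-y rob [ 367.2 -285.1   37. ] [ 366.3 -293.9   37. ] [ 368.9 -286.5   41.9] 4.8
B-y keep [ 660.2 -296.6   37. ] [ 661.6 -292.6   37. ] [ 660.9 -295.6   35.5] 3.3
C+y keep [678.7 200.7  37. ] [677.7 202.2  37. ] [678.  201.6  35.6] 0.2
D [383.62008808 211.94175522  37.        ]
yaw -1.9990123800109725 -0.9925855327633989 O [522.48249592 -44.04181852  37.        ] 294.19746228362703 496.3070027097231
knob0 [ 554.5 -215.3   98. ] [184. 332.] [245.  64.]
knob0b [ 554.5 -215.3   67. ] [187. 358.] [244.  86.]
knob45 [ 599.5 -216.8   98. ] [203. 379.] [197.  58.]
hand [525.6  45.9 227. ] [498.  77.] [250. 211.]
keep [ 676.5 -219.5   70. ] [240. 488.] [119.  70.]
knobtop [ 569.1 -209.    98.1] 17.8 carr [  52.3 -163.3]
h -y end [530.1   7.2 224.3] 0.8 carr [ 5.8 51.5]
h +y end [533.   71.6 246.2] 21.4 carr [  6.5 115.9]
```

```bash
python3 -c "
import rig;print([n for n in dir(rig) if n[0]!='_'], getattr(rig,'grip_depth',None), rig.get_calibration('wrist'))"; python3 -m creep '[{"rz":0.14},{"rz":0.14},{"x":29,"y":-34},{"x":29,"y":-34},{"x":29,"y":-34},{"x":29,"y":-34},{"x":29,"y":-34},{"x":29,"y":-34},{"x":29,"y":-34},{"x":29,"y":-34},{"x":29,"y":-34},{"x":29,"y":-34},{"x":29,"y":-34},{"x":29,"y":-34},{},{}]'
python3 - <<'E'
from h import *
c=get_calibration("wrist");print(c,sense()["eef_pos"],sense()["tcp_rot"])
im=grab_frame("wrist");cv2.imwrite("pics/w1.png",cv2.cvtColor(im,cv2.COLOR_RGB2BGR))
E
```

```text
['MotionError', 'get_calibration', 'grab_frame', 'grip_depth', 'sense', 'sign_off'] 18.700000000000003 {'K': array([[301.10444579,   0.        , 315.38851976],
       [  0.        , 301.10444579, 197.22500601],
       [  0.        ,   0.        ,   1.        ]]), 'k1': -0.04513773331633659, 'R': array([[ 0.24243147, -0.9701672 , -0.00161011],
       [-0.92097342, -0.23065976,  0.31401278],
       [-0.30501629, -0.07464371, -0.94941739]]), 't': array([-625.48826415,  -41.22112401,  379.9942278 ])}
{'K': array([[301.10444579,   0.        , 315.38851976],
       [  0.        , 301.10444579, 197.22500601],
       [  0.        ,   0.        ,   1.        ]]), 'k1': -0.04513773331633659, 'R': array([[ 0.24243147, -0.9701672 , -0.00161011],
       [-0.92097342, -0.23065976,  0.31401278],
       [-0.30501629, -0.07464371, -0.94941739]]), 't': array([-625.48826415,  -41.22112401,  379.9942278 ])} [ 151.38129844 -605.94792232  230.62356991] [-3.14032783e+00 -1.24723810e-05  2.44801022e-01]schema error: expected keys x, y, z, rx, ry, rz, hand
```

View pics/w1.png

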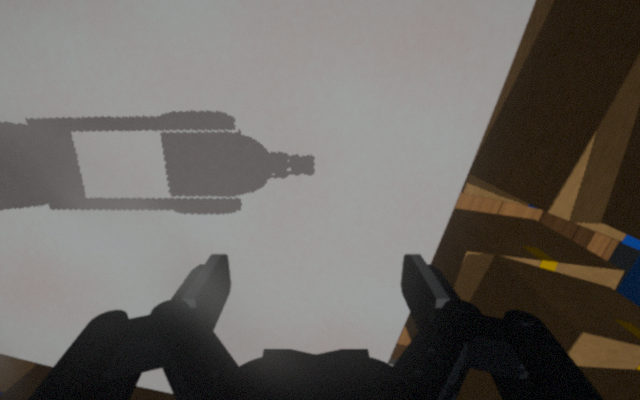

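The wrist picture only shows the start place, with bare counter and the fingers at the bottom, because the move was refused on schema. Idle rows need a key, so I'll resend it.

```bash
python3 -m creep '[{"rz":0.14},{"rz":0.14},{"x":29,"y":-34},{"x":29,"y":-34},{"x":29,"y":-34},{"x":29,"y":-34},{"x":29,"y":-34},{"x":29,"y":-34},{"x":29,"y":-34},{"x":29,"y":-34},{"x":29,"y":-34},{"x":29,"y":-34},{"x":29,"y":-34},{"x":29,"y":-34},{"x":0},{"x":0}]'
python3 - <<'E'
from h import *
c=get_calibration("wrist");np.save("w2.npy",c,allow_pickle=True);print(c["R"],c["t"],sense()["eef_pos"],sense()["tcp_rot"])
im=grab_frame("wrist");cv2.imwrite("pics/w2.png",cv2.cvtColor(im,cv2.COLOR_RGB2BGR))
E
```

```text
[[ 0.24243177 -0.97016741 -0.00142502]
 [-0.92098732 -0.23060356  0.31401332]
 [-0.3049741  -0.07481438 -0.94941751]] [-625.5993176   -41.21471834  379.97347242] [ 151.38428883 -606.02200304  230.74355672] [-3.14054264e+00 -1.07563341e-06  2.44816269e-01]schema error: expected keys x, y, z, rx, ry, rz, hand
```

View pics/w2.png

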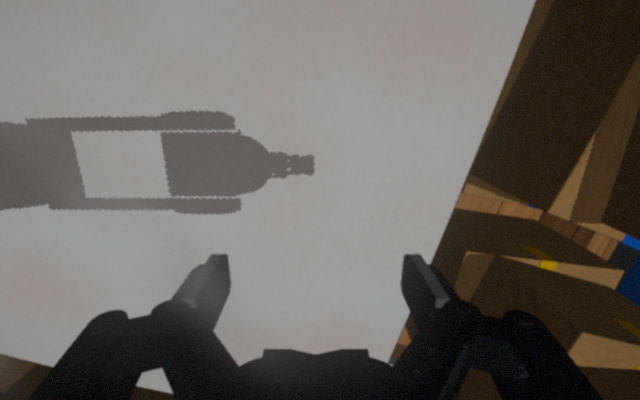

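The view is unchanged because the move was refused again: every row needs all seven keys. This time I'll check the move before viewing anything.

```bash
python3 -m creep '[{"x":0,"y":0,"z":0,"rx":0,"ry":0,"rz":0.14,"hand":85},{"x":0,"y":0,"z":0,"rx":0,"ry":0,"rz":0.14,"hand":85},{"x":29,"y":-34,"z":0,"rx":0,"ry":0,"rz":0,"hand":85},{"x":29,"y":-34,"z":0,"rx":0,"ry":0,"rz":0,"hand":85},{"x":29,"y":-34,"z":0,"rx":0,"ry":0,"rz":0,"hand":85},{"x":29,"y":-34,"z":0,"rx":0,"ry":0,"rz":0,"hand":85},{"x":29,"y":-34,"z":0,"rx":0,"ry":0,"rz":0,"hand":85},{"x":29,"y":-34,"z":0,"rx":0,"ry":0,"rz":0,"hand":85},{"x":29,"y":-34,"z":0,"rx":0,"ry":0,"rz":0,"hand":85},{"x":29,"y":-34,"z":0,"rx":0,"ry":0,"rz":0,"hand":85},{"x":29,"y":-34,"z":0,"rx":0,"ry":0,"rz":0,"hand":85},{"x":29,"y":-34,"z":0,"rx":0,"ry":0,"rz":0,"hand":85},{"x":29,"y":-34,"z":0,"rx":0,"ry":0,"rz":0,"hand":85},{"x":29,"y":-34,"z":0,"rx":0,"ry":0,"rz":0,"hand":85},{"x":0,"y":0,"z":0,"rx":0,"ry":0,"rz":0,"hand":85},{"x":0,"y":0,"z":0,"rx":0,"ry":0,"rz":0,"hand":85}]' && python3 - <<'E'
from h import *
c=get_calibration("wrist");np.save("w3.npy",c,allow_pickle=True);print(c["R"],c["t"],sense()["eef_pos"],sense()["tcp_rot"])
im=grab_frame("wrist");cv2.imwrite("pics/w3.png",cv2.cvtColor(im,cv2.COLOR_RGB2BGR))
E
```

```text
clock: 2.2
eef_pos: [513.2, -210.9, 231.0]
tcp_rot: [3.142, 0.001, -0.034]
contact_force: [0.6, -0.4, 0.5]
opening: 0.994
grasp_force: 0.0
[[-3.43819172e-02 -9.99408767e-01  1.17602264e-05]
 [-9.48582405e-01  3.26370804e-02  3.14843204e-01]
 [-3.14657442e-01  1.08137574e-02 -9.49143697e-01]] [-194.51856338  452.82933298  543.24365055] [ 513.15257618 -210.94290498  231.0207497 ] [ 3.14151864e+00  8.35452555e-04 -3.44615870e-02]
```

View pics/w3.png

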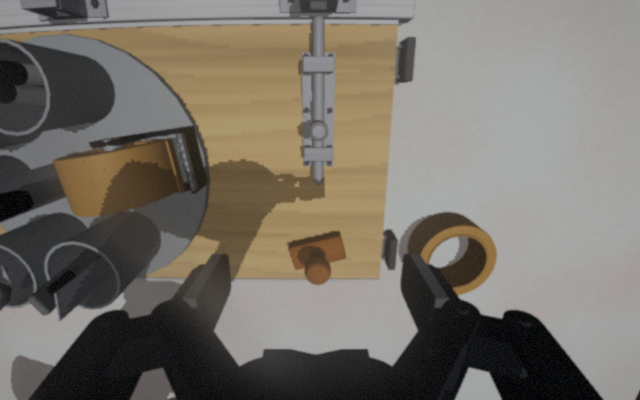

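The wrist view shows the knob at (318,129), the bolt rod along column 318, and the keeper mouth at about (318,15). Deck corners are at (397,25) and (379,278), the stamp is at (317,260), and the spare roll at (452,250).

```bash
python3 - <<'E'
from h import *
W=np.load("w3.npy",allow_pickle=True).item();S=get_calibration("scene");D=get_calibration("side")
cs=lambda u,v:(220+u/3.2,140+v/3.2); cd=lambda u,v:(215+u/2.5,145+v/2.5)
B=onz(W,397,25,37);A=onz(W,379,278,37);print("B",B,"A",A,np.linalg.norm(A-B),"ang",np.degrees(np.arctan2((B-A)[1],(B-A)[0])))
K=onz(W,318,129,98);print("knobtop@98",K)
print("knob tri w/side",tri(W,(318,129),D,cd(236,62)),"scene",tri(W,(318,129),S,cs(177,325)))
print("keeper",onz(W,318,15,56),"rod end",onz(W,318,183,48), "strap1",onz(W,318,153,60),"strap2",onz(W,318,63,60))
print("spare",onz(W,452,250,48),"stamp top",onz(W,317,262,68))
for X in (K,): print(proj(S,X)*1,[(proj(S,X)-[220,140])*3.2,(proj(D,X)-[215,145])*2.5])
# deck keeper edge from wrist: colour mask of wood
im=cv2.cvtColor(cv2.imread("pics/w3.png"),cv2.COLOR_BGR2HSV)
m=cv2.inRange(im,(12,70,90),(28,255,255))
pts=[]
for u in range(60,300,10):
    r=np.where(m[:60,u])[0]
    if len(r): pts.append(onz(W,u,r[0],37)[:2])
pts=np.array(pts);v=cv2.fitLine(pts.astype(np.float32),cv2.DIST_HUBER,0,.01,.01).ravel();print("edge dir",v,np.degrees(np.arctan2(v[1],v[0])))
rp=[]
for r in range(40,270,10):
    u=np.where(m[r,300:420])[0]
    if len(u): rp.append(onz(W,300+u[-1],r,37)[:2])
v=cv2.fitLine(np.array(rp,np.float32),cv2.DIST_HUBER,0,.01,.01).ravel();print("end edge",v,np.degrees(np.arctan2(v[1],v[0])))
E
```

```text
B [ 661.67522958 -299.39814342   37.        ] A [ 369.12491255 -289.96700872   37.        ] 292.7022963598164 ang -1.8464418092842074
knobtop@98 [ 566.97413835 -216.48175774   98.        ]
knob tri w/side (array([ 564.89325943, -216.88025154,   96.79659942]), np.float64(3.9861061892090848)) scene (array([ 568.91221618, -219.32644401,  126.06473262]), np.float64(6.1868706364603305))
keeper [ 668.43934213 -220.0778804    56.        ] rod end [ 502.70866829 -214.85378671   48.        ] strap1 [ 538.60299863 -215.89390758   60.        ] strap2 [ 625.87854047 -218.67810114   60.        ]
spare [ 412.4037664  -375.82256484   48.        ] stamp top [ 414.02807881 -210.73387053   68.        ]
[278.65472148 247.97507361] [array([187.69510873, 345.52023556]), array([231.62147233,  61.47929339])]
edge dir [ 3.5065807e-02  9.9938500e-01  6.6917676e+02 -7.2279358e+01] 87.99046
end edge [ 9.9934179e-01 -3.6276031e-02  5.5408966e+02 -2.9496619e+02] -2.0789194
```

```bash
python3 -m creep '[{"x":17.5,"y":1.3,"z":10,"rx":0,"ry":0,"rz":0,"hand":85},{"x":17.5,"y":1.3,"z":20,"rx":0,"ry":0,"rz":0,"hand":85},{"x":17.5,"y":1.2,"z":31,"rx":0,"ry":0,"rz":0,"hand":85},{"x":0,"y":0,"z":30,"rx":0,"ry":0,"rz":0,"hand":85},{"x":0,"y":0,"z":30,"rx":0,"ry":0,"rz":0,"hand":85},{"x":0,"y":0,"z":20,"rx":0,"ry":0,"rz":0,"hand":85},{"x":0,"y":0,"z":20,"rx":0,"ry":0,"rz":0,"hand":85},{"x":0,"y":0,"z":0,"rx":0,"ry":0,"rz":0,"hand":85},{"x":0,"y":0,"z":0,"rx":0,"ry":0,"rz":0,"hand":10},{"x":0,"y":0,"z":0,"rx":0,"ry":0,"rz":0,"hand":10},{"x":0,"y":0,"z":0,"rx":0,"ry":0,"rz":0,"hand":10},{"x":0,"y":0,"z":0,"rx":0,"ry":0,"rz":0,"hand":10},{"x":0,"y":0,"z":0,"rx":0,"ry":0,"rz":0,"hand":10},{"x":0,"y":0,"z":0,"rx":0,"ry":0,"rz":0,"hand":10}]' 30
```

```text
clock: 4.0
eef_pos: [566.3, -215.5, 71.0]
tcp_rot: [-3.14, -0.001, -0.036]
contact_force: [0.4, 6.2, 5.3]
opening: 0.197
grasp_force: 29.3
```

Gripped: the opening is about 17 mm. Now I'll slide the bolt home.

```bash
python3 -m creep '[{"x":5,"y":-0.8,"z":0,"rx":0,"ry":0,"rz":0,"hand":10},{"x":5,"y":0,"z":0,"rx":0,"ry":0,"rz":0,"hand":10},{"x":5,"y":0,"z":0,"rx":0,"ry":0,"rz":0,"hand":10},{"x":5,"y":0,"z":0,"rx":0,"ry":0,"rz":0,"hand":10},{"x":5,"y":0,"z":0,"rx":0,"ry":0,"rz":0,"hand":10},{"x":4,"y":0,"z":0,"rx":0,"ry":0,"rz":0,"hand":10},{"x":0,"y":0,"z":0,"rx":0,"ry":0,"rz":0,"hand":10}]'; python3 -m creep '[{"x":3,"y":0,"z":0,"rx":0,"ry":0,"rz":0,"hand":10},{"x":3,"y":0,"z":0,"rx":0,"ry":0,"rz":0,"hand":10},{"x":0,"y":0,"z":0,"rx":0,"ry":0,"rz":0,"hand":10}]'
```

```text
clock: 4.88
eef_pos: [595.7, -216.5, 71.0]
tcp_rot: [-3.141, -0.001, -0.035]
contact_force: [0.2, 2.4, 6.0]
opening: 0.197
grasp_force: 29.4
clock: 5.25
eef_pos: [601.4, -216.7, 71.0]
tcp_rot: [-3.141, -0.001, -0.035]
contact_force: [-0.3, 2.6, 5.5]
opening: 0.193
grasp_force: 29.5
```

```bash
python3 -m creep '[{"x":2,"y":0,"z":0,"rx":0,"ry":0,"rz":0,"hand":10},{"x":2,"y":0,"z":0,"rx":0,"ry":0,"rz":0,"hand":10},{"x":0,"y":0,"z":0,"rx":0,"ry":0,"rz":0,"hand":10}]'; python3 -m creep '[{"x":2,"y":0,"z":0,"rx":0,"ry":0,"rz":0,"hand":10},{"x":2,"y":0,"z":0,"rx":0,"ry":0,"rz":0,"hand":10},{"x":0,"y":0,"z":0,"rx":0,"ry":0,"rz":0,"hand":10}]'
```

```text
clock: 5.62
eef_pos: [603.1, -216.7, 70.9]
tcp_rot: [-3.141, 0.003, -0.035]
contact_force: [-8.9, 2.6, 12.2]
opening: 0.194
grasp_force: 30.1
clock: 6.0
eef_pos: [603.3, -216.7, 70.8]
tcp_rot: [-3.14, 0.011, -0.035]
contact_force: [-24.5, 0.6, 24.5]
opening: 0.196
grasp_force: 31.2
```

The force rose at a TCP x of 603.2, after 37 mm of travel, so the bolt is at its stop. I'll ease off, release, lift and check.

```bash
python3 -m creep '[{"x":-4,"y":0,"z":0,"rx":0,"ry":0,"rz":0,"hand":10},{"x":0,"y":0,"z":0,"rx":0,"ry":0,"rz":0,"hand":10},{"x":0,"y":0,"z":0,"rx":0,"ry":0,"rz":0,"hand":85},{"x":0,"y":0,"z":0,"rx":0,"ry":0,"rz":0,"hand":85},{"x":0,"y":0,"z":0,"rx":0,"ry":0,"rz":0,"hand":85},{"x":0,"y":0,"z":0,"rx":0,"ry":0,"rz":0,"hand":85},{"x":0,"y":0,"z":-24,"rx":0,"ry":0,"rz":0,"hand":85},{"x":0,"y":0,"z":-45,"rx":0,"ry":0,"rz":0,"hand":85},{"x":-15,"y":0,"z":-50,"rx":0,"ry":0,"rz":0,"hand":85},{"x":-35,"y":0,"z":-50,"rx":0,"ry":0,"rz":0,"hand":85},{"x":-34,"y":0,"z":-50,"rx":0,"ry":0,"rz":0,"hand":85},{"x":0,"y":0,"z":0,"rx":0,"ry":0,"rz":0,"hand":85},{"x":0,"y":0,"z":0,"rx":0,"ry":0,"rz":0,"hand":85}]' && python3 - <<'E'
from h import *
c=get_calibration("wrist");np.save("w4.npy",c,allow_pickle=True)
im=cv2.cvtColor(grab_frame("wrist"),cv2.COLOR_RGB2BGR);cv2.imwrite("pics/w4.png",im)
for X in ([603,-217.8,98],[566,-216.5,98]):print(proj(c,X))
E
```

```text
clock: 7.62
eef_pos: [521.0, -214.1, 289.1]
tcp_rot: [3.142, -0.0, -0.035]
contact_force: [0.0, 0.3, -0.7]
opening: 0.998
grasp_force: 0.0
[314.88900793  96.75701284]
[314.91152686 132.28131455]
```

```bash
python3 -m creep '[{"x":0,"y":-34.8,"z":0,"rx":0,"ry":0,"rz":0,"hand":85},{"x":0,"y":-34.8,"z":0,"rx":0,"ry":0,"rz":0,"hand":85},{"x":0,"y":-34.8,"z":0,"rx":0,"ry":0,"rz":0,"hand":85},{"x":0,"y":-34.8,"z":0,"rx":0,"ry":0,"rz":0,"hand":85},{"x":0,"y":-34.8,"z":0,"rx":0,"ry":0,"rz":0,"hand":85},{"x":0,"y":0,"z":0,"rx":0,"ry":0,"rz":-0.17,"hand":85},{"x":0,"y":0,"z":0,"rx":0,"ry":0,"rz":-0.175,"hand":85},{"x":0,"y":0,"z":0,"rx":0,"ry":0,"rz":-0.175,"hand":85},{"x":0,"y":0,"z":0,"rx":0,"ry":0,"rz":-0.175,"hand":85},{"x":0,"y":0,"z":0,"rx":0,"ry":0,"rz":-0.175,"hand":85},{"x":0,"y":0,"z":0,"rx":0,"ry":0,"rz":-0.175,"hand":85},{"x":0,"y":0,"z":0,"rx":0,"ry":0,"rz":-0.175,"hand":85},{"x":0,"y":0,"z":0,"rx":0,"ry":0,"rz":-0.175,"hand":85},{"x":0,"y":0,"z":0,"rx":0,"ry":0,"rz":-0.175,"hand":85},{"x":0,"y":0,"z":0,"rx":0,"ry":0,"rz":0,"hand":85},{"x":0,"y":0,"z":0,"rx":0,"ry":0,"rz":0,"hand":85}]' && python3 - <<'E'
from h import *
c=get_calibration("wrist");np.save("w5.npy",c,allow_pickle=True)
im=cv2.cvtColor(grab_frame("wrist"),cv2.COLOR_RGB2BGR)
a=cv2.imread("pics/w4.png");cv2.imwrite("pics/w5.png",im)
cv2.imwrite("pics/w45.png",np.vstack([im[:400],a[0:200]]))
print(proj(c,[525.6,46,227]))
E
```

```text
clock: 9.68
eef_pos: [527.1, -40.1, 288.3]
tcp_rot: [-3.14, -0.0, 1.531]
contact_force: [0.5, -0.3, -0.5]
opening: 0.991
grasp_force: 0.0
[307.93318313  87.24818781]
```

View pics/w45.png

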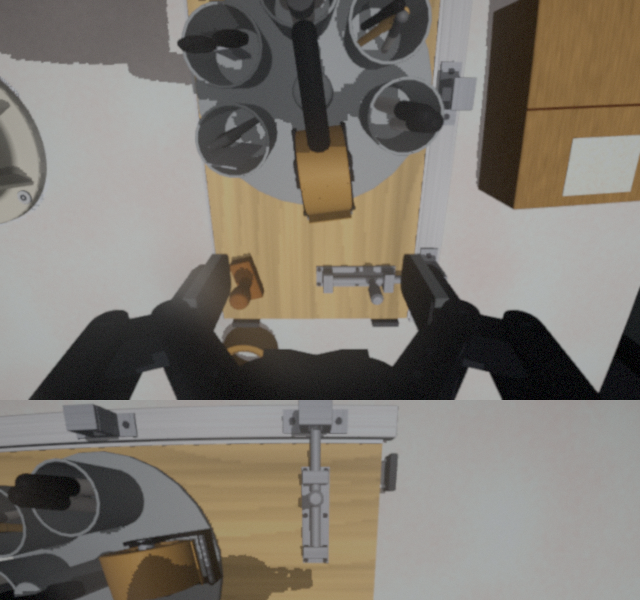

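In the lower strip the knob is at row 97, exactly where "home" predicts, so the bolt is fully in. In the upper view the black handle runs from (306,20) to (316,150) and the tape roll is at (326,175), pointing roughly along the carriage's -y with a few degrees of tilt.

```bash
python3 - <<'E'
from h import *
W=np.load("w5.npy",allow_pickle=True).item();im=cv2.imread("pics/w5.png")
S=get_calibration("scene");D=get_calibration("side")
g=im.max(2);m=(g<45).astype(np.uint8)
rows=[];
for r in range(24,149,3):
    row=m[r,285:340];n,l,st,_=cv2.connectedComponentsWithStats(row.reshape(1,-1))
    if n>1:
        k=1+np.argmax(st[1:,4]);a,w=st[k,0]+285,st[k,2];rows.append((r,a,a+w))
print(rows[::4],rows[-3:])
R=np.array([r for r in rows if 15<r[2]-r[1]<34])
for j in (1,2):
    P=np.array([onz(W,r[j],r[0],227)[:2] for r in R],np.float32);v=cv2.fitLine(P,cv2.DIST_HUBER,0,.01,.01).ravel()
    a=np.degrees(np.arctan2(v[1],v[0]));print("edge",j,v,a)
e1,e2=(onz(W,304.5,21,227),onz(W,316.5,150,227));print("ends",e1,e2,np.linalg.norm(e1-e2),np.degrees(np.arctan2(*(e2-e1)[1::-1])),(e1+e2)/2)
cd=lambda u,v:(215+u/2.5,145+v/2.5);cs=lambda u,v:(220+u/3.2,140+v/3.2)
print("height: -y end tri",tri(W,(316,149),D,cd(249,169)),tri(W,(316,149),S,cs(452,98)))
# roll mask
h=cv2.cvtColor(im,cv2.COLOR_BGR2HSV);mr=cv2.inRange(h,(8,110,60),(22,255,255));mr[:120]=0;mr[225:]=0;mr[:,:290]=0;mr[:,360:]=0
c=max(cv2.findContours(mr,0,2)[0],key=cv2.contourArea);print(cv2.minAreaRect(c),cv2.boundingRect(c))
# disc rim bottom at z~? axis
print("roll front mid@110",onz(W,330,217,110))
print("predicted axis", (onz(W,310,87,227)))
print(sense()["qpos"])
E
```

```text
[(24, np.int32(294), np.int32(314)), (36, np.int32(291), np.int32(317)), (48, np.int32(294), np.int32(318)), (60, np.int32(296), np.int32(319)), (72, np.int32(298), np.int32(321)), (84, np.int32(299), np.int32(323)), (96, np.int32(301), np.int32(324)), (108, np.int32(302), np.int32(326)), (120, np.int32(305), np.int32(327)), (132, np.int32(306), np.int32(328)), (144, np.int32(321), np.int32(329))] [(141, np.int32(308), np.int32(329)), (144, np.int32(321), np.int32(329)), (147, np.int32(322), np.int32(327))]
edge 1 [ 1.0368806e-01 -9.9460989e-01  5.2027472e+02  4.8028313e+01] -84.04841
edge 2 [ 9.5665991e-02 -9.9541348e-01  5.3525049e+02  4.5188396e+01] -84.510345
ends [525.29109605  84.26031095 227.        ] [529.51471578   5.57271624 227.        ] 78.80086626793255 -86.92755150357969 [527.40290592  44.9165136  227.        ]
height: -y end tri (array([529.85018003,   5.50184117, 221.78263487]), np.float64(1.3755977494297174)) (array([529.56573876,   6.42122931, 224.62865147]), np.float64(1.3050262244169566))
((323.8894348144531, 174.8560028076172), (92.73269653320312, 51.523170471191406), 82.23483276367188) (296, 126, 57, 98)
roll front mid@110 [541.36907116 -91.01043843 110.        ]
predicted axis [526.92477358  46.09724052 227.        ]
[-7.88417920e-02  1.49855082e-01  1.77108351e+00  1.22496913e-05
  1.22192912e+00 -3.98086294e-02]
```

```bash
python3 -m creep '[{"x":0,"y":0,"z":0,"rx":0,"ry":0,"rz":-0.139,"hand":85},{"x":28,"y":3,"z":0,"rx":0,"ry":0,"rz":0,"hand":85},{"x":28,"y":3,"z":0,"rx":0,"ry":0,"rz":0,"hand":85},{"x":29,"y":3.2,"z":0,"rx":0,"ry":0,"rz":0,"hand":85},{"x":0,"y":0,"z":22,"rx":0,"ry":0,"rz":0,"hand":85},{"x":0,"y":0,"z":22,"rx":0,"ry":0,"rz":0,"hand":85},{"x":0,"y":0,"z":22,"rx":0,"ry":0,"rz":0,"hand":85},{"x":0,"y":0,"z":22,"rx":0,"ry":0,"rz":0,"hand":85},{"x":0,"y":0,"z":0,"rx":0,"ry":0,"rz":0,"hand":85},{"x":0,"y":0,"z":0,"rx":0,"ry":0,"rz":0,"hand":85}]'; python3 -m creep '[{"x":0,"y":0,"z":0,"rx":0,"ry":0,"rz":0,"hand":8},{"x":0,"y":0,"z":0,"rx":0,"ry":0,"rz":0,"hand":8},{"x":0,"y":0,"z":0,"rx":0,"ry":0,"rz":0,"hand":8},{"x":0,"y":0,"z":0,"rx":0,"ry":0,"rz":0,"hand":8},{"x":0,"y":0,"z":0,"rx":0,"ry":0,"rz":0,"hand":8},{"x":0,"y":0,"z":0,"rx":0,"ry":0,"rz":0,"hand":8},{"x":0,"y":0,"z":0,"rx":0,"ry":0,"rz":0,"hand":8}]' 60
```

```text
clock: 10.98
eef_pos: [528.0, 45.3, 202.0]
tcp_rot: [3.141, -0.0, 1.673]
contact_force: [0.4, 0.1, 0.6]
opening: 0.997
grasp_force: 0.0
clock: 11.85
eef_pos: [527.8, 45.3, 201.6]
tcp_rot: [3.141, 0.0, 1.674]
contact_force: [-0.9, 0.5, 5.2]
opening: 0.175
grasp_force: 60.3
```

```bash
python3 -m creep '[{"x":0,"y":0,"z":0,"rx":0,"ry":0,"rz":-0.04,"hand":8},{"x":0,"y":0,"z":0,"rx":0,"ry":0,"rz":-0.08,"hand":8},{"x":0,"y":0,"z":0,"rx":0,"ry":0,"rz":-0.1,"hand":8},{"x":0,"y":0,"z":0,"rx":0,"ry":0,"rz":-0.1,"hand":8},{"x":0,"y":0,"z":0,"rx":0,"ry":0,"rz":-0.1,"hand":8},{"x":0,"y":0,"z":0,"rx":0,"ry":0,"rz":-0.1,"hand":8},{"x":0,"y":0,"z":0,"rx":0,"ry":0,"rz":-0.1,"hand":8},{"x":0,"y":0,"z":0,"rx":0,"ry":0,"rz":-0.1,"hand":8},{"x":0,"y":0,"z":0,"rx":0,"ry":0,"rz":-0.1,"hand":8},{"x":0,"y":0,"z":0,"rx":0,"ry":0,"rz":-0.1,"hand":8},{"x":0,"y":0,"z":0,"rx":0,"ry":0,"rz":-0.1,"hand":8},{"x":0,"y":0,"z":0,"rx":0,"ry":0,"rz":-0.1,"hand":8},{"x":0,"y":0,"z":0,"rx":0,"ry":0,"rz":-0.1,"hand":8},{"x":0,"y":0,"z":0,"rx":0,"ry":0,"rz":-0.1,"hand":8},{"x":0,"y":0,"z":0,"rx":0,"ry":0,"rz":-0.07,"hand":8},{"x":0,"y":0,"z":0,"rx":0,"ry":0,"rz":-0.04,"hand":8},{"x":0,"y":0,"z":0,"rx":0,"ry":0,"rz":0,"hand":8},{"x":0,"y":0,"z":0,"rx":0,"ry":0,"rz":0,"hand":8}]' && python3 - <<'E'
from h import *
ims=[cv2.cvtColor(grab_frame(n),cv2.COLOR_RGB2BGR) for n in("scene","side")]
for n,i in zip(("scene","side"),ims): cv2.imwrite(f"pics/{n}6.png",i)
a=cv2.resize(ims[0][140:330,220:470],None,fx=1.6,fy=2.*.8);b=cv2.resize(ims[1][145:385,200:400],None,fx=1.6*1.2,fy=1.6*1.2)
H=max(a.shape[0],b.shape[0]);c=np.zeros((H,a.shape[1]+b.shape[1],3),np.uint8);c[:a.shape[0],:a.shape[1]]=a;c[:b.shape[0],a.shape[1]:]=b
print(a.shape,b.shape)
cv2.imwrite("pics/c6.png",cv2.convertScaleAbs(c,alpha=1.5))
E
```

```text
clock: 14.1
eef_pos: [528.5, 46.0, 201.6]
tcp_rot: [3.14, 0.002, 3.104]
contact_force: [2.4, 5.5, 1.5]
opening: 0.173
grasp_force: 60.0
(304, 400, 3) (461, 384, 3)
```

View pics/c6.png

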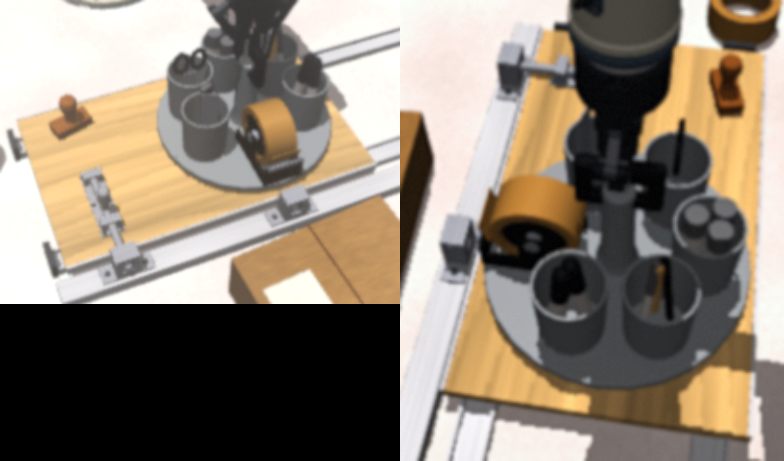

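The composite shows the roll with its cutter now pointing over the keeper-side edge. The roll is near (270,130) in the scene part and (535,215) in the side part. The bolt is in the keeper, and the stamp and spare roll haven't moved. Next I'll check the angle numerically.

```bash
python3 - <<'E'
from h import *
for n,box in (("scene",(375,415,195,240)),("side",(235,315,225,290))):
    cal=get_calibration(n);im=cv2.imread(f"pics/{n}6.png");h=cv2.cvtColor(im,cv2.COLOR_BGR2HSV)
    m=cv2.inRange(h,(8,110,50),(20,255,255));k=np.zeros_like(m);k[box[2]:box[3],box[0]:box[1]]=m[box[2]:box[3],box[0]:box[1]]
    if n=="scene":
        k=np.zeros_like(m);k[195:245,365:415]=m[195:245,365:415]
    c=max(cv2.findContours(k,0,1)[0],key=cv2.contourArea)[:,0]
    print(n,cv2.boundingRect(c))
    for a in np.radians([-6,-4,-2,0,2]):
        u=np.array([np.cos(a),np.sin(a),0]);w=np.array([-u[1],u[0],0]);ax=np.array([528,45.5,110.])
        P=np.array([proj(cal,ax+u*(81+46*np.cos(t))+np.array([0,0,46*np.sin(t)])+w*s) for t in np.linspace(0,6.28,60) for s in(-24,24)])
        print(round(np.degrees(a)),P.min(0).round(1),P.max(0).round(1))
cal=get_calibration("side")
# handle plate ends in the side view: (577..663, top 155) composite
f=lambda u,v:(200+(u-400)/1.92,145+v/1.92)
for z,(p,q) in {201:((577,202),(662,208))}.items():
    a=onz(cal,*f(*p),z);b=onz(cal,*f(*q),z);print("handle lower edge",a,b,np.linalg.norm(a-b),np.degrees(np.arctan2(*(a-b)[1::-1])))
E
```

```text
scene (373, 201, 32, 41)
-6 [368.7 202.1] [402.6 244.6]
-4 [369.3 201.7] [404.1 244.5]
-2 [369.9 201.3] [405.7 244.2]
0 [370.5 200.8] [407.2 244. ]
2 [371.1 200.4] [408.6 243.7]
side (242, 225, 54, 43)
-6 [245.2 232.9] [297.6 280.3]
-4 [245.  234.2] [297.1 281.4]
-2 [244.8 235.5] [296.6 282.5]
0 [244.7 236.8] [296.  283.6]
2 [244.7 238.1] [295.5 284.8]
handle lower edge [561.42125674  75.08538993 201.        ] [485.89525973  72.48228029 201.        ] 75.57084360820232 1.9739981559885171
```

```bash
python3 - <<'E'
from h import *
c=get_calibration("side");g=cv2.imread("pics/side6.png").max(2).astype(int)
for a in np.radians([-6,-2,2]):
    u=np.array([np.cos(a),np.sin(a),0]);w=np.array([-u[1],u[0],0])
    for z in (201,179): print(round(np.degrees(a)),z,[proj(c,np.array([528.2,45.7,z])+u*s+w*8).round(1) for s in(-38,38)])
print("cols",list(range(290,342,3)));
for r in range(222,264): print(r,*g[r,290:342:3])
E
```

```text
-6 201 [array([334. , 245.8]), array([291.1, 237.7])]
-6 179 [array([333.3, 252.7]), array([291.4, 244.8])]
-2 201 [array([334.5, 244.6]), array([291.1, 239. ])]
-2 179 [array([333.8, 251.5]), array([291.4, 246.1])]
2 201 [array([334.9, 243.3]), array([291.2, 240.3])]
2 179 [array([334.2, 250.3]), array([291.5, 247.3])]
cols [290, 293, 296, 299, 302, 305, 308, 311, 314, 317, 320, 323, 326, 329, 332, 335, 338, 341]
222 29 32 31 32 24 6 32 41 22 9 5 59 145 55 30 32 34 34
223 26 30 27 31 28 7 33 41 21 7 6 64 140 42 31 32 32 34
224 28 24 21 27 29 9 35 41 18 8 6 65 127 35 30 32 34 33
225 35 15 14 19 24 9 36 40 16 6 8 71 110 30 30 31 34 33
226 48 12 13 13 14 15 35 40 16 7 13 88 101 28 30 32 33 35
227 53 13 15 11 15 22 37 40 16 8 16 85 94 27 31 32 33 33
228 42 12 14 16 15 27 39 39 24 16 12 58 67 20 29 30 34 32
229 24 12 15 14 12 22 38 41 26 26 7 26 30 11 20 24 32 32
230 16 10 11 12 10 16 34 38 24 25 6 5 8 5 9 15 28 30
231 14 6 10 10 12 13 32 32 14 16 6 5 7 4 5 12 22 30
232 16 5 4 8 12 19 33 31 10 11 7 7 4 4 5 12 16 28
233 16 4 4 5 13 21 36 34 13 11 6 6 7 6 5 12 14 26
234 18 1 1 4 12 17 32 3
[... 862 characters left out ...]
30 33
252 87 71 46 31 30 28 33 35 36 34 25 9 3 4 2 6 31 32
253 86 69 43 33 34 28 32 34 34 34 26 36 22 6 4 7 33 33
254 83 67 42 38 39 30 32 33 34 32 29 70 54 12 11 16 33 32
255 81 66 42 44 52 32 32 33 34 34 28 90 80 22 23 25 32 30
256 81 62 41 50 57 34 32 34 33 33 29 96 95 29 30 31 32 33
257 80 61 35 52 54 35 33 35 34 33 29 102 99 34 32 31 33 37
258 77 59 27 50 51 35 33 33 34 34 29 104 97 44 31 34 33 43
259 77 58 22 49 49 35 33 34 34 32 29 106 94 51 32 32 32 44
260 75 54 15 50 51 35 34 34 34 31 28 107 81 50 36 32 33 44
261 74 47 15 50 50 34 32 36 34 33 28 106 76 48 41 35 33 42
262 72 41 11 49 50 34 33 33 35 33 28 106 85 49 48 40 32 41
263 70 37 16 53 47 33 33 35 35 32 29 106 97 49 50 45 37 41
```

The lower edge of the handle has a slope of 0.126 in the side view, against a predicted 0.127 for −2°. That matches the carriage's axis, so I'm handing in.

```bash
python3 -c "
from rig import *
print(sign_off())"
```

```text
the job is handed in; nothing more can be done
None
```

The bolt is fully home in its keeper, and the caddy is held at 60 N with the tape roll and cutter facing the packer; the hand stamp and spare roll were not touched, and the job was handed in at about 14 s.

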